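Unhasp the liner case and pack the forming block

TASK

The blue storage case is held shut by a steel hasp: pull the hasp off its staple and fold it right down to its stop, then raise the lid fully so that it stays open by itself. Put the white ribbed block down flat and square, fully home in the rectangular pocket of the black nest inside, and leave it there with the lid open and the hasp folded down. Do not force the lid while the hasp is on, do not topple or shift the white tube and brown vessel standing on the left of the case, and leave the loose brown cap and white plug where they are.

Things in the scene. Friction and masses are not known exactly. Their poses are not given: they have to be found in the camera images.
- case: Blue plastic storage case screwed to the bench, 160 mm deep (its x) by 260 mm wide (its y), walls 6 mm thick; the rim of the open shell is 95 mm above the bench, the lid lies on it and its top is at 115 mm. Origin: centre of the underside; its front (hasp side) faces its own -x, towards the robot.
- hasp (a joint): Hasp angle in rad: 0 = upright, the lid's staple (a tongue 8 mm wide, 24 mm out of the lid's front, 102 to 109 mm above the bench) through its slot, so that the lid cannot rise; it flips outwards and down: pi/2 = level, pointing away from the case front; 2.5 = hard stop, folded down. Off the staple beyond about 0.4. The hinge rubs (about 1 N at its end) and holds it where it is left.
- hasp_hinge (a point): Hinge axis of the hasp, parallel to the case's y, 12 mm in front of the case's front face and 75 mm above the bench, at the middle of the hasp's width, which is 45 mm to the -y side of the case's centre.
- hasp_lip (a point): Middle of the hasp's free end, 61 mm from its hinge: a steel strap 36 mm wide, 3 mm thick, with a red flange 10 mm deep jutting outwards. Upright, its end is 136 mm above the bench, 21 mm above the lid's top, with a 10.5 mm gap between strap and lid front: a finger over the lid just behind it can draw it off towards the robot, then press it on down.
- lid (a joint): Lid angle in rad: 0 = shut, 1.8 = hard stop, leaning back beyond upright. The lid (about 350 g) falls shut if left below about 1.4 and stays open by its own weight beyond about 1.6.
- lid_hinge (a point): Lid hinge axis, parallel to the case's y, at the back top edge of the shell (80 mm behind the case's centre, 95 mm above the bench), at the middle of the width. The lid is a 20 mm thick slab that reaches 160 mm forwards from it.
- lid_tab (a point): Middle of the lower front edge of the yellow lift tab on the lid's front, 70 mm to the +y side of the case's centre: a plate 50 mm wide and 4 mm thick that juts 24 mm out of the front face; the shut tab's underside is 104 mm above the bench, open below down to the bench. To be lifted from beneath.
- pocket (a point): Centre of the pocket floor as designed: 35 mm to -y of the case's centre, 48 mm up, fixed to the case, axes as the case. Pocket 48 (x) by 70 (y) mm, 14 deep, edges bevelled, in the flat top of the black nest (62 mm above the bench). The nest may lie up to 5 mm off to either side along case y, not told here: feel or look. It resists 25 N. Two white plugs 14 mm high stand on its +y half.
- block_mid (a point): Centre of the white block, half-way up: a plate 44 mm (its x) by 66 mm (its y) by 18 mm high with a grip rib on top, 36 mm along x, 16 mm thick in y and 22 mm high (40 mm in all). About 150 g. This point is 20 mm above its underside, x and y in the middle, z up. Seated, it is 20 mm above the pocket's floor.
- brown_cap: Brown loose screw cap, 48 mm diameter, 30 mm high, origin under its centre; not to be moved.
- plug: White loose plug, 44 mm diameter, 30 mm high, origin under its centre; not to be moved.
- liner0: White open liner tube, 52 mm rim, 150 mm high, standing on the left of the case; origin under its centre.
- vessel0: Brown pressure vessel, 60 mm diameter, 165 mm high, standing on the left of the case; origin under its centre.

How it is judged:
On the way, in this order (a step that is already met when the one before it is completed fails the run):
1. the hasp is off its staple and folded down to its stop, the lid still shut (value of joint hasp above 2.2 rad and value of joint lid below 0.15 rad), for 0.2 s.
2. the lid is raised beyond upright (value of joint lid above 1.6 rad and value of joint hasp above 2.2 rad), for 0.3 s.
3. the block is home in the pocket (x of block_mid in the frame of pocket between -0.006 and 0.006 m and y of block_mid in the frame of pocket between -0.011 and 0.011 m and z of block_mid in the frame of pocket between 0.016 and 0.0225 m and angle between block_mid's own z axis and vertical below 0.06 rad and angle between the x axis of block_mid and the x axis of pocket, either way round below 0.1 rad), for 0.2 s.
At the end, for the whole second after the job is handed in: Hasp over 2.2 rad, lid over 1.6 rad; block in the pocket, flat within 0.06 rad, square within 0.1 rad, its centre 16 to 22.5 mm above the pocket floor and within 6 mm in x and 11 mm in y of the designed centre (all of step 2 and all of step 3 and velocity of joint lid between -0.05 and 0.05 rad/s); the robot touches nothing.
It fails at once if the lid is forced with the hasp still on (value of joint hasp below 0.35 rad and value of joint lid above 0.1 rad).
It fails at once if the tube or vessel on the left is toppled or shifted by more than 30 mm (distance of any of liner0, vessel0 from where it was at the start of the episode above 0.03 m or angle between any of liner0, vessel0's own z axis and vertical above 0.4 rad).
It fails at once if the loose brown cap or plug is shifted by more than 30 mm (distance of any of brown_cap, plug from where it was at the start of the episode above 0.03 m).
It also fails if it takes over 72 s, if anything falls off the work surface, if the arm or the gripper's body presses on something with over 40 N, if the wrist force passes 120 N, or if a joint passes its speed limit or range.

ROBOT

A 6-joint arm with a two-finger parallel gripper is mounted at the origin on the work surface. World frame = base frame: x ahead of the robot, y to its left, z up, the work surface at z = 0. Lengths are in m, angles in rad, forces in N, time in s.
With the tool pointing down it reaches from about 0.275 to 0.875 m from the base axis. Payload 12.5 kg.
Tool frame: the origin (TCP) lies between the finger pads; the fingertips stand 11 mm ahead of it and the grasp point (between the pads) lies 8 mm behind it; z points along the fingers, y is the line along which they close (so a half turn about z gives the same grasp; the last joint's range is limited). The gripper opens to 85 mm and grips with 20 to 120 N. Pads are 22 mm wide; open, the fingers measure 114 mm over their backs; the gripper's body (76 mm by 85 mm) begins 54 mm behind the grasp point. The pads swing forward as they close: fully open they stand 13 mm farther back than shut.
Start: joints at [-1.242, 0.351, 1.652, -0, 1.139, -0.085], TCP at [0.221, -0.504, 0.242] pointing down, gripper open.
Joint ranges: [-2.75, 2.75], [-0.79, 2.1], [0.01, 2.65], [-1.57, 4.71], [0.07, 3.14], [-2.87, 2.87]. Speed limits (rad/s): [2.22, 2.22, 2.79, 3.14, 3.14, 3.14].

INTERFACE

Orientations are given as a unit quaternion [x, y, z, w].
In Python, from plant import get_obs, vision, job gives the robot as it stands. The module is installed in compiled form; this text tells all that it offers.
- The arm moves only by the tool play_rows, never from a script. Its argument "targets" is a list of rows, each an object of numbers: "grip": the closure in counts, from 0 (fully open) to 255 (shut); "x", "y", "z": the shift along the tool's x, y, z in cm; "twist": the turn about the tool's z in degrees. In form: [{"grip": .., "x": .., "y": .., "z": .., "twist": ..}, ...]. A call has 1 to 20 rows; each row is the pose to reach, as a shift and turn from the pose commanded when the call began, along the tool's axes at that moment; what a row does not reach only later rows make up. A row lasts 1/12 s, in which the tool goes at most 41.7 mm and 7.16 degrees, less where a joint would pass 70% of its speed; a pose out of reach is approached as far as the arm can. A call with a gripper value outside its range is refused whole. The fingers move at their own pace and stop on an object; the grip force is fixed at half the most. Time passes only in rows, so rows that repeat a pose let the fingers close. It gives the time, the measured TCP pose, the force, the opening and the grip force at its end, in the units of the state.
- get_obs(): the state, without advancing time (a new reading comes with each control period).
- vision.capture(name): name is "scene" or "side" or "wrist"; returns (picture, depth): 384x512x3 uint8, red, green, blue; 384x512 float32, m along the optical axis (not along the pixel's ray), 0 where there is no reading.
- vision.camera_info(name): a dict with "intrinsics" (3x3 intrinsics, pixels), "dist" ([k1, k2, p1, p2, k3] as OpenCV has them; the pictures are not rectified), "eye" and "attitude" of the camera in the world. Camera axes: x right, y down, z forward; pixel columns grow to the right and rows downward; lengths in m; the calibration is good to about 2 mm. A picture is of the moment at which its call begins: read the wrist's pose just before it. camera_info takes no time and is no camera call; for the wrist camera it gives the pose at the moment of the call.
- job.hand_in(): hands the job in; it is judged then, once.
Trained networks look in the newest picture that a camera, given by its name, has taken for a name from the list of things; names that differ only in an ending like _2 or _b are one class to them, and where a whole thing is asked for, a point or a joint stands for the part that bears it (a point fixed in the world has none). Each returns a list of dicts, best first, with "confidence" (0 to 1); they miss things now and then, are a little off and sometimes report something else, mostly with a low value. They report only what shows in the picture. A call takes as long as a camera call.
- vision.masks_of(camera, label): "pixels" (384x512 bool, what is visible of it) and "extent" ([left, top, right, bottom] in pixels, round what is visible of it).
The state is a dict: "time_s": time; "joints": joint angles; "qvel": joint speeds; "joint_torque": joint torques, N m; "tcp_pos": TCP position; "orientation": TCP orientation; "wrist_force": force on the tool from outside, world axes, zero at the start; "ft_torque": the same for the moment, N m; "finger_gap": opening from 0.0 (shut) to 1.0 (fully open); "finger_force": force on a finger pad.
Only numpy, scipy, OpenCV 4.12 (cv2) and the standard library are available. Lean on these libraries where they do the work, as an engineer would, in place of code of your own. Each camera call takes 0.05 s, during which the arm holds its last target. There are 200 camera calls.

## Working session

There is one attempt and no reset: what is moved stays moved. The work goes in short steps, Python scripts to look and compute and a tool call to move; the robot and the scene stay as the last step left them, time stands still between calls to the robot, and variables do not carry over. Pictures are saved under pics/ and viewed, at most 10 in all, crops included, and the job is handed in when it is done.

Besides the shell and the picture viewer there is one more tool, called after "Emit:" as a command line: name --argument value ..., lists and objects as JSON in quotes. play_rows: Moves the arm, as the interface text tells. Its arguments: {"type":"object","properties":{"targets":{"type":"array"}},"required":["targets"]}

```bash
mkdir -p pics
cat > h.py <<'E'
import numpy as np, cv2
from plant import get_obs, vision, job
from scipy.spatial.transform import Rotation as R
def cam(n):
    i=vision.camera_info(n); K=np.array(i["intrinsics"]);d=np.array(i["dist"],float);e=np.array(i["eye"],float);a=np.array(i["attitude"],float)
    M=R.from_quat(a).as_matrix() if a.size==4 else a.reshape(3,3)
    return K,d,e,M
def cloud(n,depth,mask=None,c=None):
    K,d,e,M=c or cam(n)
    if mask is None: mask=np.ones(depth.shape,bool)
    v,u=np.nonzero(mask&(depth>0))
    p=cv2.undistortPoints(np.stack([u,v],1).astype(np.float64)[:,None],K,d)[:,0]
    z=depth[v,u]
    return np.c_[p*z[:,None],z]@M.T+e,u,v
def proj(n,P,c=None):
    K,d,e,M=c or cam(n)
    q=(np.atleast_2d(P)-e)@M
    return cv2.projectPoints(q,np.zeros(3),np.zeros(3),K,d)[0][:,0]
E
python3 - <<'E'
from h import *
o=get_obs();print({k:np.round(v,3) for k,v in o.items()})
ims=[]
for n in ["scene","side","wrist"]:
    print(n,vision.camera_info(n)["eye"],vision.camera_info(n)["attitude"])
    im,dp=vision.capture(n);np.savez(f"{n}0.npz",im=im,dp=dp);ims.append(im)
    for l in ["case","hasp","hasp_lip","lid_tab","block_mid","brown_cap","plug","liner0","vessel0"]:
        for r in vision.masks_of(n,l)[:2]:
            if r["confidence"]<.3: continue
            P,u,v=cloud(n,dp,r["pixels"])
            print(n,l,round(r["confidence"],2),np.round(r["extent"]),len(P), *(np.round(np.percentile(P,q,axis=0),3) for q in (2,50,98)) if len(P) else ())
cv2.imwrite("pics/a.png",cv2.resize(np.vstack([np.hstack(ims[:2]),np.hstack([ims[2],ims[2]*0])]),(800,600),interpolation=cv2.INTER_AREA)[:,:,::-1])
E
```

```text
{'time_s': np.float64(0.0), 'joints': array([-1.242,  0.351,  1.652,  0.   ,  1.139, -0.085]), 'qvel': array([-0.001, -0.001, -0.002,  0.001,  0.   ,  0.   ]), 'joint_torque': array([-0.0000e+00, -5.0610e+01, -2.9141e+01, -0.0000e+00,  4.0000e-03,
        0.0000e+00]), 'tcp_pos': array([ 0.221, -0.503,  0.242]), 'orientation': array([ 0.979,  0.205, -0.   , -0.001]), 'wrist_force': array([ 0.107, -0.122, -0.225]), 'ft_torque': array([0.013, 0.044, 0.003]), 'finger_force': np.float64(0.0), 'finger_gap': np.float64(1.001)}
scene [ 0.95752838 -0.5015867   1.17773018] [ 0.91722037  0.29411517 -0.08590671 -0.25460382]
scene case 0.82 [221. 152. 307. 261.] 6271 [ 0.541 -0.113  0.009] [ 0.644 -0.006  0.116] [0.729 0.148 0.122]
scene hasp 0.42 [227. 185. 230. 207.] 83 [ 0.544 -0.052  0.088] [ 0.553 -0.039  0.128] [ 0.557 -0.026  0.141]
scene hasp_lip 0.45 [218. 153. 309. 248.] 5042 [ 0.534 -0.106  0.102] [0.637 0.014 0.117] [0.723 0.148 0.122]
scene hasp_lip 0.34 [136. 235. 157. 253.] 248 [ 0.405 -0.284  0.009] [ 0.429 -0.262  0.029] [ 0.447 -0.24   0.034]
scene lid_tab 0.63 [318.  81. 340. 
[... 1417 characters left out ...]
36 -0.118  0.004] [ 0.614 -0.038  0.112] [0.724 0.137 0.12 ]
side block_mid 0.7 [300. 280. 329. 302.] 357 [ 0.597 -0.394 -0.001] [ 0.615 -0.368  0.018] [ 0.642 -0.331  0.04 ]
side brown_cap 0.64 [231. 280. 250. 295.] 250 [ 0.397 -0.289  0.001] [ 0.417 -0.274  0.026] [ 0.44  -0.247  0.032]
side plug 0.59 [282. 315. 295. 329.] 183 [ 0.47  -0.461  0.012] [ 0.486 -0.445  0.021] [ 0.505 -0.42   0.032]
side liner0 0.73 [209. 116. 220. 152.] 369 [0.565 0.414 0.011] [0.585 0.425 0.099] [0.609 0.467 0.149]
side vessel0 0.57 [182. 122. 201. 168.] 623 [0.468 0.384 0.004] [0.492 0.396 0.095] [0.522 0.435 0.166]
wrist [ 0.290027   -0.47381124  0.37356359] [ 0.82819202 -0.54035949 -0.08176792  0.12419179]
```

View pics/a.png

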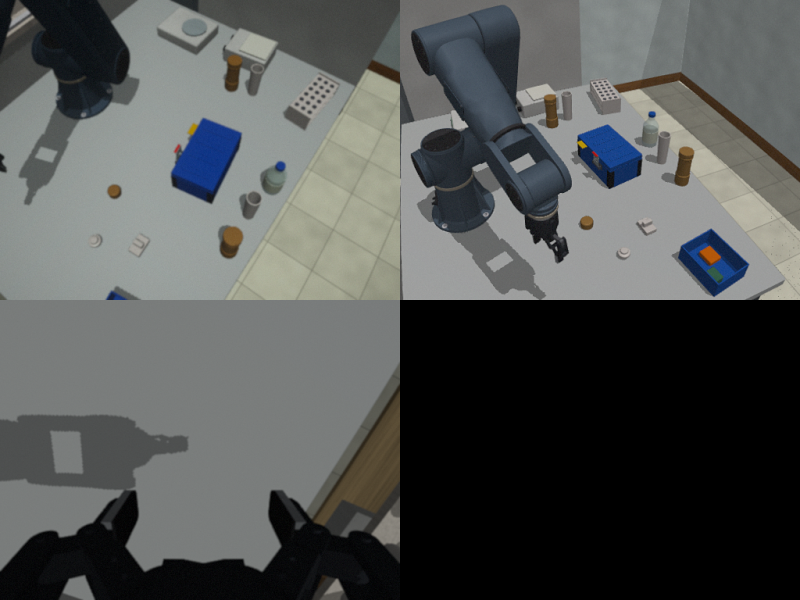

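The scene view shows the case (≈205,158 in the mosaic) with the hasp (red, 178,150) and tab (yellow, 192,130) facing the robot. The block is at ≈140,243, with the cap at 114,191 and the plug at 95,240. I'll fit the poses next.

```bash
cat >> h.py <<'E'
def rect(P):
    (c,s,a)=cv2.minAreaRect(P[:,:2].astype(np.float32)); return np.round(c,4),np.round(s,4),round(a,2)
def hsv(im): return cv2.cvtColor(im,cv2.COLOR_RGB2HSV)
E
python3 - <<'E'
from h import *
for n in ["scene","side"]:
    D=np.load(n+"0.npz");im,dp=D["im"],D["dp"]
    P,u,v=cloud(n,dp); H=hsv(im)[v,u].astype(int)
    box=(P[:,0]>.45)&(P[:,0]<.8)&(abs(P[:,1])<.2)
    blue=(H[:,0]>100)&(H[:,0]<130)&(H[:,1]>120)
    t=box&blue&(P[:,2]>.110)&(P[:,2]<.123); print(n,"lid",t.sum(),rect(P[t]),np.median(P[t,2]))
    yl=box&(H[:,0]>18)&(H[:,0]<35)&(H[:,1]>120)&(P[:,2]>.08); print("tab",yl.sum(),P[yl].mean(0).round(3),rect(P[yl]))
    rd=box&((H[:,0]<8)|(H[:,0]>172))&(H[:,1]>110)&(P[:,2]>.08); print("red",rd.sum(),P[rd].mean(0).round(3),rect(P[rd]))
    b=(abs(P[:,0]-.62)<.06)&(abs(P[:,1]+.36)<.06)
    for lo,hi in((.012,.024),(.033,.046)):
        q=b&(P[:,2]>lo)&(P[:,2]<hi); print("blk",q.sum(),rect(P[q]))
E
```

```text
scene lid 4577 (array([0.6364, 0.0235]), array([0.1602, 0.26  ]), 9.29) 0.11691219770720052
tab 97 [0.534 0.077 0.11 ] (array([0.5339, 0.0781]), array([0.0216, 0.0482]), 12.78)
red 32 [ 0.548 -0.036  0.138] (array([ 0.5478, -0.036 ]), array([0.0078, 0.036 ]), 10.2)
blk 330 (array([ 0.6233, -0.3581]), array([0.0453, 0.0652]), 5.04)
blk 82 (array([ 0.623 , -0.3583]), array([0.036 , 0.0146]), 6.48)
side lid 2278 (array([0.6332, 0.0204]), array([0.1614, 0.2657]), 9.79) 0.11505885729891074
tab 73 [0.534 0.069 0.107] (array([ 0.5541, -0.009 ]), array([0.0257, 0.2279]), 14.09)
red 26 [ 0.547 -0.039  0.134] (array([ 0.5459, -0.038 ]), array([0.0093, 0.0388]), 10.18)
blk 208 (array([ 0.6176, -0.3625]), array([0.0475, 0.0683]), 8.68)
blk 59 (array([ 0.6187, -0.3613]), array([0.0358, 0.0159]), 8.33)
```

```bash
cat >> h.py <<'E'
C=np.array([.635,.022]); YAW=9.45
def cw(x,y,z): # case mm -> world
    a=np.deg2rad(YAW); return np.array([C[0]+(x*np.cos(a)-y*np.sin(a))/1e3, C[1]+(x*np.sin(a)+y*np.cos(a))/1e3, z/1e3])
def st():
    o=get_obs(); M=R.from_quat(o["orientation"]).as_matrix()
    print("t",round(float(o["time_s"]),2),"tcp",np.round(o["tcp_pos"],4),"yaw",round(float(np.degrees(np.arctan2(M[1,0],M[0,0]))),2),"F",np.round(o["wrist_force"],1),"gap",round(float(o["finger_gap"]),3),"ff",round(float(o["finger_force"]),1))
    return o,M
def to(*Ps):
    o,M=st()
    for P in Ps: print("world",np.round(P,4),"-> tool cm",np.round((np.asarray(P)-o["tcp_pos"])@M*100,2))
E
python3 -c "
from h import *
to(cw(-70,-45,200))"
```

```text
t 1.5 tcp [ 0.2212 -0.5036  0.2423] yaw 23.71 F [-0.6  0.6 -0.1] gap 0.996 ff 0.0
world [ 0.5733 -0.0339  0.2   ] -> tool cm [ 51.13 -28.84   4.23]
```

Emit:
play_rows --targets '[{"grip":255,"x":51.1,"y":-28.8,"z":2.2,"twist":14.3},{"grip":255,"x":51.1,"y":-28.8,"z":2.2,"twist":14.3},{"grip":255,"x":51.1,"y":-28.8,"z":2.2,"twist":14.3},{"grip":255,"x":51.1,"y":-28.8,"z":2.2,"twist":14.3},{"grip":255,"x":51.1,"y":-28.8,"z":2.2,"twist":14.3},{"grip":255,"x":51.1,"y":-28.8,"z":2.2,"twist":14.3},{"grip":255,"x":51.1,"y":-28.8,"z":2.2,"twist":14.3},{"grip":255,"x":51.1,"y":-28.8,"z":2.2,"twist":14.3},{"grip":255,"x":51.1,"y":-28.8,"z":2.2,"twist":14.3},{"grip":255,"x":51.1,"y":-28.8,"z":2.2,"twist":14.3},{"grip":255,"x":51.1,"y":-28.8,"z":2.2,"twist":14.3},{"grip":255,"x":51.1,"y":-28.8,"z":2.2,"twist":14.3},{"grip":255,"x":51.1,"y":-28.8,"z":2.2,"twist":14.3},{"grip":255,"x":51.1,"y":-28.8,"z":2.2,"twist":14.3},{"grip":255,"x":51.1,"y":-28.8,"z":2.2,"twist":14.3},{"grip":255,"x":51.1,"y":-28.8,"z":2.2,"twist":14.3},{"grip":255,"x":51.1,"y":-28.8,"z":2.2,"twist":14.3},{"grip":255,"x":51.1,"y":-28.8,"z":2.2,"twist":14.3}]'

```text
time_s: 3.0
tcp_pos: [0.5726, -0.0354, 0.2203]
orientation: [0.997, 0.082, -0.0, 0.0]
wrist_force: [-0.1, -0.3, 0.4]
finger_gap: 0.0
finger_force: 0.0
```

Run:
```python
from h import *
to(cw(-70,-45,132))
im,dp=vision.capture("wrist");np.savez("w1.npz",im=im,dp=dp)
P,u,v=cloud("wrist",dp);H=hsv(im)[v,u].astype(int)
blue=(H[:,0]>100)&(H[:,0]<130)&(H[:,1]>120)
t=blue&(P[:,2]>.108)&(P[:,2]<.123);print(t.sum(),rect(P[t]),np.median(P[t,2]))
cv2.imwrite("pics/b.png",im[:,:,::-1])
```

```text
t 3.0 tcp [ 0.5726 -0.0354  0.2203] yaw 9.36 F [-0.1 -0.3  0.4] gap 0.0 ff 0.0
world [ 0.5733 -0.0339  0.132 ] -> tool cm [ 0.1  -0.14  8.83]
64663 (array([0.6351, 0.0238]), array([0.1584, 0.2585]), 9.41) 0.11507175399797362
```

View pics/b.png

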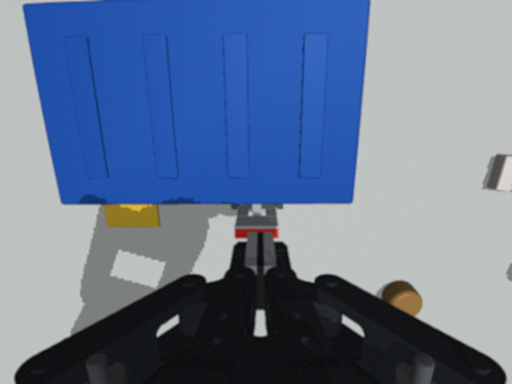

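Wrist view shows the shut lid squarely, the hasp flange at (256,232), the tab at (132,215) and the closed fingertips just above the lid edge. The lid fit agrees: (0.635, 0.0238), yaw 9.4°. Next I pull the hasp off and press it down.

Emit:
play_rows --targets '[{"grip":255,"x":0.1,"y":-0.2,"z":4,"twist":0},{"grip":255,"x":0.1,"y":-0.2,"z":7,"twist":0},{"grip":255,"x":0.1,"y":-0.2,"z":8.8,"twist":0},{"grip":255,"x":0.1,"y":-0.2,"z":8.8,"twist":0},{"grip":255,"x":-0.8,"y":-0.2,"z":8.8,"twist":0},{"grip":255,"x":-1.7,"y":-0.2,"z":8.8,"twist":0},{"grip":255,"x":-2.6,"y":-0.2,"z":8.8,"twist":0},{"grip":255,"x":-3.5,"y":-0.2,"z":8.8,"twist":0},{"grip":255,"x":-4.4,"y":-0.2,"z":8.8,"twist":0},{"grip":255,"x":-4.9,"y":-0.2,"z":8.8,"twist":0},{"grip":255,"x":-5.3,"y":-0.2,"z":9.5,"twist":0},{"grip":255,"x":-5.7,"y":-0.2,"z":10.3,"twist":0},{"grip":255,"x":-6.1,"y":-0.2,"z":11.1,"twist":0},{"grip":255,"x":-6.5,"y":-0.2,"z":12.0,"twist":0},{"grip":255,"x":-6.9,"y":-0.2,"z":12.8,"twist":0},{"grip":255,"x":-7.2,"y":-0.2,"z":13.5,"twist":0},{"grip":255,"x":-7.2,"y":-0.2,"z":14.0,"twist":0}]'

```text
time_s: 4.47
tcp_pos: [0.501, -0.0442, 0.079]
orientation: [0.997, 0.082, -0.001, -0.0]
wrist_force: [-0.3, 0.2, 1.7]
finger_gap: 0.002
finger_force: 0.5
```

Run:
```python
from h import *
st()
ims=[]
for n in ("side","wrist"):
    im,dp=vision.capture(n);ims.append(im)
    P,u,v=cloud(n,dp);H=hsv(im)[v,u].astype(int)
    rd=((H[:,0]<8)|(H[:,0]>172))&(H[:,1]>110)&(P[:,0]>.42)&(P[:,0]<.6)&(abs(P[:,1]+.03)<.06)
    print(n,rd.sum(),P[rd].mean(0).round(3) if rd.any() else "")
cv2.imwrite("pics/c.png",np.hstack([cv2.resize(ims[0][150:270,180:340],(426,320)),cv2.resize(ims[1],(370,320))])[:,:,::-1])
```

```text
t 4.47 tcp [ 0.501  -0.0442  0.079 ] yaw 9.4 F [-0.3  0.2  1.7] gap 0.002 ff 0.5
side 6 [ 0.494 -0.056  0.087]
wrist 0
```

View pics/c.png

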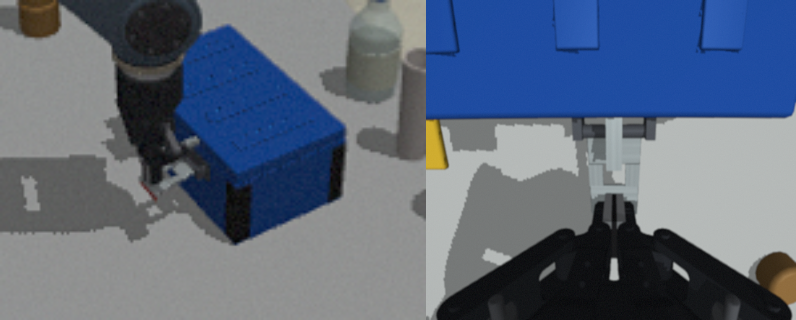

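The side crop shows the hasp out about level under the fingers, and the wrist view shows the strap at (613,190), clear of the staple. I keep pressing down.

Emit:
play_rows --targets '[{"grip":255,"x":0,"y":0,"z":0.7,"twist":0},{"grip":255,"x":0,"y":0,"z":1.4,"twist":0},{"grip":255,"x":0,"y":0,"z":2.1,"twist":0},{"grip":255,"x":0,"y":0,"z":2.8,"twist":0},{"grip":255,"x":0,"y":0,"z":3.5,"twist":0},{"grip":255,"x":0,"y":0,"z":4.2,"twist":0},{"grip":255,"x":0,"y":0,"z":4.7,"twist":0},{"grip":255,"x":0.15,"y":0,"z":4.7,"twist":0},{"grip":255,"x":0.15,"y":0,"z":4.7,"twist":0},{"grip":255,"x":0.15,"y":0,"z":4.7,"twist":0}]'

```text
time_s: 5.4
tcp_pos: [0.503, -0.0439, 0.0332]
orientation: [0.997, 0.082, -0.001, -0.0]
wrist_force: [-1.7, -0.1, -1.7]
finger_gap: -0.0
finger_force: 1.1
```

Run:
```python
from h import *
st()
ims=[]
n="side"
im,dp=vision.capture(n)
P,u,v=cloud(n,dp);H=hsv(im)[v,u].astype(int)
rd=((H[:,0]<8)|(H[:,0]>172))&(H[:,1]>110)&(P[:,0]>.42)&(P[:,0]<.6)&(abs(P[:,1]+.03)<.06)
print(n,rd.sum(),P[rd].mean(0).round(3) if rd.any() else "")
# strap greyish points: in case frame
a=np.deg2rad(YAW);q=(P[:,:2]-[.635,.0235])@np.array([[np.cos(a),-np.sin(a)],[np.sin(a),np.cos(a)]])*1e3
s=(q[:,0]<-84)&(q[:,0]>-150)&(abs(q[:,1]+45)<22)&(P[:,2]>.012)&(P[:,2]<.1)
print(np.c_[q[s],P[s,2]*1e3,H[s]].round(0)[:60])
to(cw(-94,70,200),cw(-94,70,108))
```

```text
t 5.4 tcp [ 0.503  -0.0439  0.0332] yaw 9.42 F [-1.7 -0.1 -1.7] gap -0.0 ff 1.1
side 2 [ 0.528 -0.049  0.015]
[[ -84.  -35.   83.  150.   30.   42.]
 [ -96.  -30.   80.  116.   29.   62.]
 [ -92.  -28.   77.  113.   31.   75.]
 [ -90.  -32.   78.  135.   27.   38.]
 [ -85.  -31.   75.   50.   21.   36.]
 [ -86.  -44.   85.  156.   30.   43.]
 [ -85.  -49.   89.  108.   30.   43.]
 [ -84.  -59.   95.  112.  152.   77.]
 [ -96.  -29.   75.  115.   27.   57.]
 [ -96.  -35.   79.  130.   33.   47.]
 [ -95.  -41.   83.  100.   34.   45.]
 [ -85.  -49.   84.  110.   56.   41.]
 [ -95.  -28.   70.   90.   16.   80.]
 [ -96.  -36.   76.  105.   11.   48.]
 [ -92.  -36.   74.  110.   15.   52.]
 [ -94.  -45.   81.  115.   21.   72.]
 [ -84.  -41.   74.   98.   33.   31.]
 [ -87.  -51.   83.  158.   31.   33.]
 [ -84.  -53.   83.  100.   18.   43.]
 [ -99.  -28.   67.  105.    9.   59.]
 [ -97.  -31.   69.   90.   15.   86.]
 [ -95.  -34.   70.  120.    9.   56.]
 [ -97.  -44.   78.  117.   47.   49.]
 [ -92.  -41.   73.  111.   39.   66.]
 [ -92.  -48.   79.  105.   22.   70.]
 [ -86.  -56.  
[... 859 characters left out ...]
92.   98.   33.   31.]
 [-101.  -43.   61.   90.   14.   91.]
 [ -99.  -46.   63.   85.   16.   94.]
 [ -99.  -52.   68.  100.   14.  113.]
 [ -97.  -55.   68.   80.    7.  106.]
 [ -95.  -59.   71.  105.   15.   66.]
 [ -93.  -61.   71.  165.   13.   38.]
 [-149.  -62.   94.  160.   26.   29.]
 [-144.  -61.   91.  135.   67.   23.]
 [-142.  -63.   91.  120.   54.   19.]
 [-140.  -66.   92.   20.   33.   23.]
 [-134.  -62.   87.   42.   38.   34.]
 [ -99.  -58.   68.  110.   13.  116.]]
t 5.45 tcp [ 0.5031 -0.0439  0.0333] yaw 9.42 F [-1.8 -0.1 -1.8] gap -0.001 ff 1.1
world [0.5308 0.0756 0.2   ] -> tool cm [  4.68 -11.34 -16.67]
world [0.5308 0.0756 0.108 ] -> tool cm [  4.68 -11.34  -7.47]
```

The hasp is at its stop: the flange is at o≈25 mm, z≈15 mm, which fits 2.5 rad. Next I grip the tab across its width (tool y along case y) so that it can pivot in the pads.

Emit:
play_rows --targets '[{"grip":255,"x":-0.3,"y":0,"z":-4,"twist":0},{"grip":255,"x":-0.3,"y":0,"z":-8,"twist":0},{"grip":120,"x":0,"y":-2,"z":-11.5,"twist":0},{"grip":0,"x":2,"y":-6,"z":-13.5,"twist":0},{"grip":0,"x":4.3,"y":-9,"z":-13.5,"twist":0},{"grip":0,"x":4.3,"y":-11.5,"z":-13.5,"twist":0},{"grip":0,"x":4.3,"y":-11.5,"z":-13.5,"twist":0},{"grip":0,"x":4.3,"y":-11.5,"z":-13.5,"twist":0},{"grip":0,"x":4.3,"y":-11.5,"z":-10.5,"twist":0},{"grip":0,"x":4.3,"y":-11.5,"z":-8,"twist":0},{"grip":0,"x":4.3,"y":-11.5,"z":-6.2,"twist":0},{"grip":0,"x":4.3,"y":-11.5,"z":-6.2,"twist":0}]'

```text
time_s: 6.45
tcp_pos: [0.5252, 0.0754, 0.0924]
orientation: [0.997, 0.081, -0.002, -0.0]
wrist_force: [0.1, -0.3, -1.0]
finger_gap: 0.999
finger_force: 0.0
```

Run:
```python
from h import *
st()
im,dp=vision.capture("wrist")
cv2.imwrite("pics/d.png",im[:,:,::-1])
```

```text
t 6.45 tcp [0.5252 0.0754 0.0924] yaw 9.35 F [ 0.1 -0.3 -1. ] gap 0.999 ff 0.0
```

View pics/d.png

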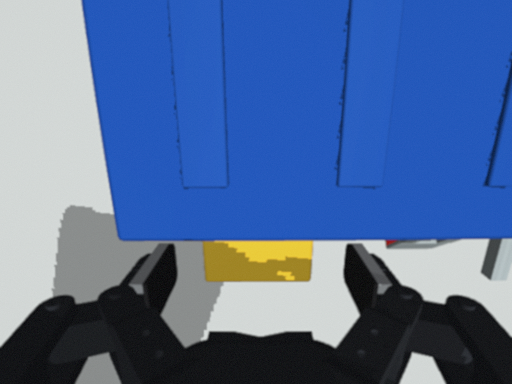

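The tab (205–312, 240–280) sits centred between the open pads (175 and 345), so I close on it.

Emit:
play_rows --targets '[{"grip":255,"x":0,"y":0,"z":0,"twist":0},{"grip":255,"x":0,"y":0,"z":0,"twist":0},{"grip":255,"x":0,"y":0,"z":0,"twist":0},{"grip":255,"x":0,"y":0,"z":0,"twist":0},{"grip":255,"x":0,"y":0,"z":0,"twist":0},{"grip":255,"x":0,"y":0,"z":0,"twist":0}]'

```text
time_s: 7.0
tcp_pos: [0.5276, 0.0769, 0.097]
orientation: [0.997, 0.082, 0.001, -0.0]
wrist_force: [-3.2, 1.3, 10.2]
finger_gap: 0.563
finger_force: 59.9
```

Run:
```python
from h import *
o,M=st()
# arc rows: TCP fixed, tab-grip point circle about hinge, tool x / z deltas
p0=o["tcp_pos"];a=np.deg2rad(YAW);d=(p0[:2]-[.635,.0235]);px=d@[np.cos(a),np.sin(a)]*1e3;print("case x",px)
v=np.array([px-80,106-95.])
for th in np.arange(0.1,1.81,.1):
    c,s=np.cos(th),np.sin(th)
    w=np.array([v[0]*c+v[1]*s,-v[0]*s+v[1]*c])-v
    print(round(th,2),np.round([w[0]/10,-w[1]/10],1))
```

```text
t 7.0 tcp [0.5276 0.0769 0.097 ] yaw 9.4 F [-3.2  1.3 10.2] gap 0.563 ff 59.9
case x -97.15801734677966
0.1 [ 0.2 -1.8]
0.2 [ 0.6 -3.5]
0.3 [ 1.1 -5.2]
0.4 [ 1.8 -6.8]
0.5 [ 2.7 -8.4]
0.6 [ 3.7 -9.8]
0.7 [  4.9 -11.2]
0.8 [  6.2 -12.4]
0.9 [  7.6 -13.5]
1.0 [  9.1 -14.4]
1.1 [ 10.7 -15.2]
1.2 [ 12.3 -15.8]
1.3 [ 14.  -16.3]
1.4 [ 15.8 -16.5]
1.5 [ 17.6 -16.6]
1.6 [ 19.3 -16.6]
1.7 [ 21.1 -16.3]
1.8 [ 22.8 -15.9]
```

Emit:
play_rows --targets '[{"grip":255,"x":0.1,"y":0,"z":-0.9,"twist":0},{"grip":255,"x":0.2,"y":0,"z":-1.8,"twist":0},{"grip":255,"x":0.4,"y":0,"z":-2.7,"twist":0},{"grip":255,"x":0.6,"y":0,"z":-3.5,"twist":0},{"grip":255,"x":1.1,"y":0,"z":-5.2,"twist":0},{"grip":255,"x":1.8,"y":0,"z":-6.8,"twist":0},{"grip":255,"x":2.7,"y":0,"z":-8.4,"twist":0},{"grip":255,"x":3.7,"y":0,"z":-9.8,"twist":0},{"grip":255,"x":3.7,"y":0,"z":-9.8,"twist":0}]'

```text
time_s: 7.75
tcp_pos: [0.5648, 0.0831, 0.1962]
orientation: [0.997, 0.082, 0.001, -0.0]
wrist_force: [-2.0, 3.0, -3.2]
finger_gap: 0.561
finger_force: 69.1
```

Run:
```python
from h import *
st()
im,dp=vision.capture("side")
cv2.imwrite("pics/e.png",cv2.resize(im[100:260,160:370],(630,480))[:,:,::-1])
```

```text
t 7.75 tcp [0.5648 0.0831 0.1962] yaw 9.41 F [-2.   3.  -3.2] gap 0.561 ff 69.1
```

View pics/e.png

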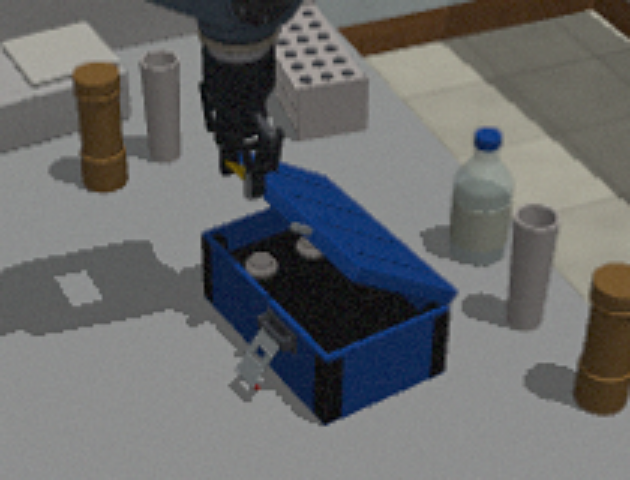

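The side view shows the lid rising in the grip (about 0.6 rad) and the hasp folded down at (255,365). I carry on round the arc and release.

Emit:
play_rows --targets '[{"grip":255,"x":1.2,"y":0,"z":-1.4,"twist":0},{"grip":255,"x":2.5,"y":0,"z":-2.6,"twist":0},{"grip":255,"x":3.9,"y":0,"z":-3.7,"twist":0},{"grip":255,"x":5.4,"y":0,"z":-4.6,"twist":0},{"grip":255,"x":7.0,"y":0,"z":-5.4,"twist":0},{"grip":255,"x":8.6,"y":0,"z":-6.0,"twist":0},{"grip":255,"x":10.3,"y":0,"z":-6.5,"twist":0},{"grip":255,"x":12.1,"y":0,"z":-6.7,"twist":0},{"grip":255,"x":13.9,"y":0,"z":-6.8,"twist":0},{"grip":255,"x":15.6,"y":0,"z":-6.8,"twist":0},{"grip":255,"x":17.4,"y":0,"z":-6.5,"twist":0},{"grip":255,"x":18.4,"y":0,"z":-6.3,"twist":0},{"grip":255,"x":18.4,"y":0,"z":-6.3,"twist":0},{"grip":255,"x":18.4,"y":0,"z":-6.3,"twist":0}]'

```text
time_s: 8.97
tcp_pos: [0.7459, 0.1136, 0.2591]
orientation: [0.997, 0.082, 0.002, -0.001]
wrist_force: [-1.1, 6.2, 13.5]
finger_gap: 0.559
finger_force: 79.6
```

Run:
```python
from h import *
o,M=st()
p0=o["tcp_pos"];a=np.deg2rad(YAW);d=(p0[:2]-[.635,.0235]);px=d@[np.cos(a),np.sin(a)]*1e3;print("case x",px)
```

```text
t 8.97 tcp [0.7459 0.1136 0.2591] yaw 9.44 F [-1.1  6.2 13.5] gap 0.559 ff 79.6
case x 124.18051682511206
```

Emit:
play_rows --targets '[{"grip":60,"x":0,"y":0,"z":0,"twist":0},{"grip":0,"x":0,"y":0,"z":0,"twist":0},{"grip":0,"x":0,"y":0,"z":0,"twist":0},{"grip":0,"x":0,"y":0,"z":-1,"twist":0},{"grip":0,"x":0,"y":0,"z":-3.5,"twist":0},{"grip":0,"x":0,"y":0,"z":-6,"twist":0},{"grip":0,"x":0,"y":0,"z":-7,"twist":0}]'

```text
time_s: 9.55
tcp_pos: [0.7456, 0.1125, 0.3308]
orientation: [0.997, 0.082, 0.002, 0.0]
wrist_force: [-0.6, 0.2, 1.0]
finger_gap: 1.001
finger_force: 0.0
```

Run:
```python
from h import *
im,dp=vision.capture("scene")
cv2.imwrite("pics/f.png",cv2.resize(im[60:300,140:380],(600,600))[:,:,::-1])
to([.66,-.355,.24])
```

```text
t 9.6 tcp [0.7458 0.1125 0.3314] yaw 9.39 F [-0.9 -0.2  2.2] gap 1.003 ff 0.0
world [ 0.66  -0.355  0.24 ] -> tool cm [-16.15  44.72   9.07]
```

View pics/f.png

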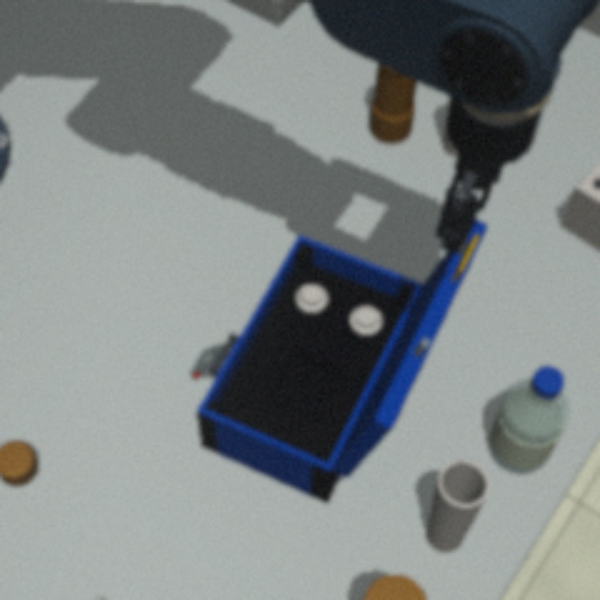

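The scene view shows the lid leaning back open by itself with the hasp down (210,360). Next is a wrist-depth look down into the nest for the pocket.

```bash
python3 -c "
from h import *
to(cw(-60,-38,240))"
```

```text
t 9.6 tcp [0.7458 0.1125 0.3314] yaw 9.39 F [-0.9 -0.2  2.2] gap 1.003 ff 0.0
world [ 0.5821 -0.0253  0.24  ] -> tool cm [-18.46  10.92   9.04]
```

Emit:
play_rows --targets '[{"grip":0,"x":-18.5,"y":10.9,"z":0,"twist":0},{"grip":0,"x":-18.5,"y":10.9,"z":0,"twist":0},{"grip":0,"x":-18.5,"y":10.9,"z":0,"twist":0},{"grip":0,"x":-18.5,"y":10.9,"z":0,"twist":0},{"grip":0,"x":-18.5,"y":10.9,"z":5,"twist":0},{"grip":0,"x":-18.5,"y":10.9,"z":9,"twist":0},{"grip":0,"x":-18.5,"y":10.9,"z":9,"twist":0},{"grip":0,"x":-18.5,"y":10.9,"z":9,"twist":0}]'

```text
time_s: 10.27
tcp_pos: [0.5769, -0.0259, 0.2314]
orientation: [0.997, 0.081, -0.004, -0.001]
wrist_force: [0.0, 0.9, -0.6]
finger_gap: 1.0
finger_force: 0.0
```

Run:
```python
from h import *
st()
c=cam("wrist");im,dp=vision.capture("wrist");np.savez("w2.npz",im=im,dp=dp)
P,u,v=cloud("wrist",dp,c=c)
a=np.deg2rad(YAW);Q=np.c_[(P[:,:2]-[.635,.0235])@np.array([[np.cos(a),-np.sin(a)],[np.sin(a),np.cos(a)]]),P[:,2]]*1e3
inn=(abs(Q[:,0])<72)&(abs(Q[:,1])<122)
print(np.histogram(Q[inn,2],bins=np.arange(40,80,2)))
lo=inn&(Q[:,2]<54)&(Q[:,2]>40)
print("pocket floor",lo.sum(),rect(Q[lo]),np.percentile(Q[lo],[2,50,98],axis=0).round(1))
for z in (51,55,58):
    s=inn&(Q[:,2]<z); 
    for y in (-50,-35,-20):
        r=s&(abs(Q[:,1]-y)<4); print(z,"y",y,np.percentile(Q[r,0],[1,99]).round(1))
    for x in (-15,0,15):
        r=s&(abs(Q[:,0]-x)<4); print(z,"x",x,np.percentile(Q[r,1],[1,99]).round(1))
# rim of shell
rim=(Q[:,2]>90)&(Q[:,2]<100)&(abs(Q[:,0])<90)&(abs(Q[:,1])<140);print("rim",rim.sum(),rect(Q[rim]))
big=cv2.convertScaleAbs(im,alpha=2.5);cv2.imwrite("pics/g.png",big[:,:,::-1])
```

```text
t 10.27 tcp [ 0.5769 -0.0259  0.2314] yaw 9.33 F [ 0.   0.9 -0.6] gap 1.0 ff 0.0
(array([    2,     2,    33,  1926,  1145,    23,    32,    73,    35,
         378, 17950,  9416,   134,   369,   731,   186,   124,   763,
         534]), array([40, 42, 44, 46, 48, 50, 52, 54, 56, 58, 60, 62, 64, 66, 68, 70, 72,
       74, 76, 78]))
pocket floor 3163 (array([  0.3951, -59.518 ]), array([124.1851, 114.911 ]), 89.98) [[-23.4 -66.5  46.2]
 [  0.6 -32.6  47.8]
 [ 23.6   1.7  49.8]]
51 y -50 [-23.4  23.6]
51 y -35 [-23.4  23.6]
51 y -20 [-23.4  23.7]
51 x -15 [-66.7   1.6]
51 x 0 [-66.3   2. ]
51 x 15 [-66.7   2.4]
55 y -50 [-23.5  23.6]
55 y -35 [-23.5  23.6]
55 y -20 [-23.7  23.7]
55 x -15 [-66.7   2.1]
55 x 0 [-66.6   2.2]
55 x 15 [-66.9   2.4]
58 y -50 [-23.6  23.6]
58 y -35 [-23.6  23.6]
58 y -20 [-23.7  23.7]
58 x -15 [-66.8   2.1]
58 x 0 [-66.9   2.2]
58 x 15 [-66.9   2.5]
rim 9170 (array([1.0049, 0.5962]), array([162.2309, 261.3719]), 0.17)
```

View pics/g.png

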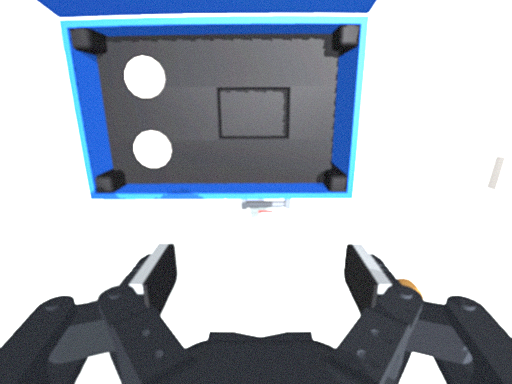

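Brightened wrist view: the pocket is a dark rectangle at (219–290, 88–138). By depth its centre is at case (0.1, −32.3) mm, so the nest lies about +2.5 mm off; its floor is at 48 mm. Now to the block, with the wrist turned half round so the camera stays clear of the lid.

```bash
sed -i 's/C=np.array.*;/C=np.array([.635,.0235]);/' h.py; python3 -c "
from h import *
print(cw(.1,-32.3,48));to([.66,-.355,.24])"
```

```text
[ 0.64040188 -0.00834525  0.048     ]
t 10.32 tcp [ 0.579  -0.0254  0.2344] yaw 9.36 F [ 0.3 -0.2  1.3] gap 1.005 ff 0.0
world [ 0.66  -0.355  0.24 ] -> tool cm [ 2.63 33.84 -0.61]
```

Emit:
play_rows --targets '[{"grip":0,"x":2.6,"y":33.8,"z":-3,"twist":-7},{"grip":0,"x":2.6,"y":33.8,"z":-3,"twist":-14},{"grip":0,"x":2.6,"y":33.8,"z":-3,"twist":-21},{"grip":0,"x":2.6,"y":33.8,"z":-3,"twist":-28},{"grip":0,"x":2.6,"y":33.8,"z":-3,"twist":-35},{"grip":0,"x":2.6,"y":33.8,"z":-3,"twist":-42},{"grip":0,"x":2.6,"y":33.8,"z":-3,"twist":-49},{"grip":0,"x":2.6,"y":33.8,"z":-3,"twist":-56},{"grip":0,"x":2.6,"y":33.8,"z":-3,"twist":-63},{"grip":0,"x":2.6,"y":33.8,"z":-3,"twist":-70},{"grip":0,"x":2.6,"y":33.8,"z":-1,"twist":-77},{"grip":0,"x":2.6,"y":33.8,"z":-1,"twist":-84},{"grip":0,"x":2.6,"y":33.8,"z":-1,"twist":-91},{"grip":0,"x":2.6,"y":33.8,"z":-1,"twist":-98},{"grip":0,"x":2.6,"y":33.8,"z":-1,"twist":-98}]'

```text
time_s: 11.57
tcp_pos: [0.6623, -0.3541, 0.248]
orientation: [0.589, 0.808, 0.0, 0.001]
wrist_force: [0.0, 0.3, 0.5]
finger_gap: 1.002
finger_force: 0.0
```

Emit:
play_rows --targets '[{"grip":0,"x":0,"y":0,"z":0,"twist":-7},{"grip":0,"x":0,"y":0,"z":0,"twist":-14},{"grip":0,"x":0,"y":0,"z":0,"twist":-21},{"grip":0,"x":0,"y":0,"z":0,"twist":-28},{"grip":0,"x":0,"y":0,"z":0,"twist":-35},{"grip":0,"x":0,"y":0,"z":0,"twist":-42},{"grip":0,"x":0,"y":0,"z":0,"twist":-49},{"grip":0,"x":0,"y":0,"z":0,"twist":-56},{"grip":0,"x":0,"y":0,"z":0,"twist":-63},{"grip":0,"x":0,"y":0,"z":0,"twist":-70},{"grip":0,"x":0,"y":0,"z":0,"twist":-79.6},{"grip":0,"x":0,"y":0,"z":0,"twist":-79.6},{"grip":0,"x":0,"y":0,"z":0,"twist":-79.6},{"grip":0,"x":0,"y":0,"z":0,"twist":-79.6}]'

```text
time_s: 12.73
tcp_pos: [0.6618, -0.3542, 0.2472]
orientation: [-0.059, 0.998, -0.0, 0.0]
wrist_force: [-0.1, -0.5, -0.4]
finger_gap: 0.999
finger_force: 0.0
```

```bash
cat > blk.py <<'E'
from h import *
o,M=st()
c=cam("wrist");im,dp=vision.capture("wrist")
P,u,v=cloud("wrist",dp,c=c)
b=(abs(P[:,0]-.622)<.06)&(abs(P[:,1]+.36)<.065)
print(np.histogram(P[b,2],bins=np.arange(-.004,.05,.004)))
for lo,hi in((.013,.022),(.036,.044)):
    q=b&(P[:,2]>lo)&(P[:,2]<hi)
    print("blk",q.sum(),rect(P[q]) if q.any() else "",np.median(P[q,2]))
cv2.imwrite("pics/k.png",im[:,:,::-1])
for r in vision.masks_of("wrist","block_mid")[:1]: print(r["confidence"],r["extent"])
E
python3 blk.py
```

```text
t 12.73 tcp [ 0.6618 -0.3542  0.2472] yaw -173.24 F [-0.1 -0.5 -0.4] gap 0.999 ff 0.0
(array([5122, 2402,    4,    5,   72, 1372,    2,    1,    6,    5,  325,
         90,    0]), array([-0.004,  0.   ,  0.004,  0.008,  0.012,  0.016,  0.02 ,  0.024,
        0.028,  0.032,  0.036,  0.04 ,  0.044,  0.048]))
blk 1445 (array([ 0.6209, -0.3596]), array([0.043 , 0.0662]), 5.06) 0.017510762194880125
blk 415 (array([ 0.6209, -0.3597]), array([0.0334, 0.0153]), 6.79) 0.039329005608866985
```

View pics/k.png

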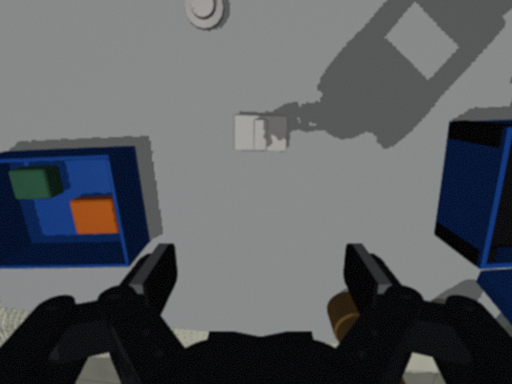

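The block shows at (260,132), square to the picture, at (0.6209, −0.3597) with yaw ≈6°, top 39 mm and plate 17.5 mm as told. I go down and grip the rib.

```bash
python3 -c "
from h import *
to([.6209,-.3597,.0295])"
```

```text
t 12.83 tcp [ 0.6616 -0.3542  0.2468] yaw -173.17 F [ 0.3 -0.4 -0.3] gap 0.999 ff 0.0
world [ 0.6209 -0.3597  0.0295] -> tool cm [ 4.11 -0.05 21.73]
```

Emit:
play_rows --targets '[{"grip":0,"x":4.1,"y":0,"z":4,"twist":0.8},{"grip":0,"x":4.1,"y":0,"z":8,"twist":0.8},{"grip":0,"x":4.1,"y":0,"z":12,"twist":0.8},{"grip":0,"x":4.1,"y":0,"z":16,"twist":0.8},{"grip":0,"x":4.1,"y":0,"z":19,"twist":0.8},{"grip":0,"x":4.1,"y":0,"z":20.5,"twist":0.8},{"grip":0,"x":4.1,"y":0,"z":21.5,"twist":0.8},{"grip":0,"x":4.1,"y":0,"z":21.7,"twist":0.8},{"grip":0,"x":4.1,"y":0,"z":21.7,"twist":0.8},{"grip":0,"x":4.1,"y":0,"z":21.7,"twist":0.8},{"grip":255,"x":4.1,"y":0,"z":21.7,"twist":0.8},{"grip":255,"x":4.1,"y":0,"z":21.7,"twist":0.8},{"grip":255,"x":4.1,"y":0,"z":21.7,"twist":0.8},{"grip":255,"x":4.1,"y":0,"z":21.7,"twist":0.8},{"grip":255,"x":4.1,"y":0,"z":21.7,"twist":0.8},{"grip":255,"x":4.1,"y":0,"z":21.7,"twist":0.8},{"grip":255,"x":4.1,"y":0,"z":21.7,"twist":0.8},{"grip":255,"x":4.1,"y":0,"z":21.7,"twist":0.8}]'

```text
time_s: 14.33
tcp_pos: [0.6207, -0.3595, 0.0297]
orientation: [-0.054, 0.999, -0.0, 0.0]
wrist_force: [0.5, -0.4, 3.1]
finger_gap: 0.174
finger_force: 59.5
```

```bash
python3 -c "
from h import *
to([.6209,-.3597,.25],[.6404,-.0083,.25])"
```

```text
t 14.33 tcp [ 0.6207 -0.3595  0.0297] yaw -173.79 F [ 0.5 -0.4  3.1] gap 0.174 ff 59.5
world [ 0.6209 -0.3597  0.25  ] -> tool cm [-2.000e-02 -3.000e-02 -2.203e+01]
world [ 0.6404 -0.0083  0.25  ] -> tool cm [ -5.76  34.69 -22.05]
```

Emit:
play_rows --targets '[{"grip":255,"x":0,"y":0,"z":-2,"twist":0},{"grip":255,"x":0,"y":0,"z":-6,"twist":0},{"grip":255,"x":0,"y":0,"z":-10,"twist":0},{"grip":255,"x":0,"y":0,"z":-14,"twist":0},{"grip":255,"x":-0.5,"y":3,"z":-16.5,"twist":-1},{"grip":255,"x":-1.2,"y":7,"z":-17,"twist":-2},{"grip":255,"x":-1.9,"y":11,"z":-17,"twist":-3.2},{"grip":255,"x":-2.6,"y":15,"z":-17,"twist":-3.2},{"grip":255,"x":-3.2,"y":19,"z":-17,"twist":-3.2},{"grip":255,"x":-3.9,"y":23,"z":-17,"twist":-3.2},{"grip":255,"x":-4.5,"y":27,"z":-17,"twist":-3.2},{"grip":255,"x":-5.2,"y":31,"z":-17,"twist":-3.2},{"grip":255,"x":-5.8,"y":34.7,"z":-17,"twist":-3.2},{"grip":255,"x":-5.8,"y":34.7,"z":-17,"twist":-3.2},{"grip":255,"x":-5.8,"y":34.7,"z":-17,"twist":-3.2},{"grip":255,"x":-5.8,"y":34.7,"z":-17,"twist":-3.2}]'

```text
time_s: 15.67
tcp_pos: [0.6405, -0.0083, 0.199]
orientation: [-0.082, 0.997, -0.0, -0.0]
wrist_force: [0.2, -1.1, -1.2]
finger_gap: 0.171
finger_force: 58.9
```

Run:
```python
from h import *
to([.6404,-.0083,.100],[.6404,-.0083,.0775])
ims=[]
c=cam("wrist");im,dp=vision.capture("wrist")
P,u,v=cloud("wrist",dp,c=c)
# rim/outer front edge check: case-frame
a=np.deg2rad(YAW);Q=np.c_[(P[:,:2]-C)@np.array([[np.cos(a),-np.sin(a)],[np.sin(a),np.cos(a)]]),P[:,2]]*1e3
b=(abs(Q[:,0])<40)&(abs(Q[:,1]+32)<50)&(Q[:,2]>115);print("held blk",b.sum(),np.percentile(Q[b],[1,50,99],axis=0).round(1) if b.any() else "")
rim=(Q[:,2]>92)&(Q[:,2]<98)&(abs(Q[:,0])<90)&(abs(Q[:,1])<140);print("rim",rim.sum(),rect(Q[rim]))
lo=(abs(Q[:,0])<60)&(abs(Q[:,1])<110)&(Q[:,2]<56)&(Q[:,2]>40);print(lo.sum(),np.percentile(Q[lo],[1,50,99],axis=0).round(1) if lo.any() else "")
cv2.imwrite("pics/l.png",cv2.convertScaleAbs(im,alpha=2)[:,:,::-1])
```

```text
t 15.67 tcp [ 0.6405 -0.0083  0.199 ] yaw -170.57 F [ 0.2 -1.1 -1.2] gap 0.171 ff 58.9
world [ 0.6404 -0.0083  0.1   ] -> tool cm [0.  0.  9.9]
world [ 0.6404 -0.0083  0.0775] -> tool cm [ 0.    0.   12.15]
held blk 42120 [[-21.6 -80.6 177.5]
 [-11.1 -32.  256.4]
 [ 12.4  16.7 284.6]]
rim 6563 (array([0.712 , 0.6224]), array([161.9195, 261.7821]), 0.14)
2800 [[-21.8 -67.7  46. ]
 [ -1.9 -32.2  47.5]
 [ 18.7   2.3  52.7]]
```

View pics/l.png

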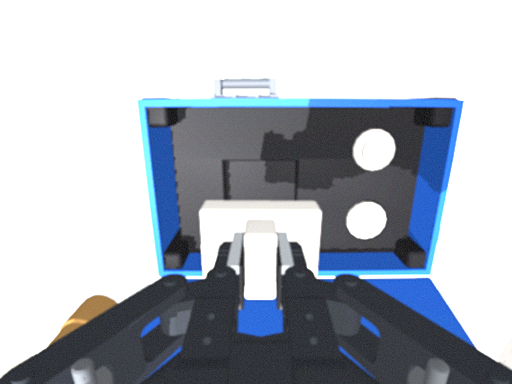

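The held block hangs square at (260,240), and the pocket's visible part (225–297, 160–200) lies straight in front of it. One quick relative check of the block against the pocket edges:

Run:
```python
from h import *
st();c=cam("wrist");im,dp=vision.capture("wrist")
P,u,v=cloud("wrist",dp,c=c)
a=np.deg2rad(YAW);Q=np.c_[(P[:,:2]-C)@np.array([[np.cos(a),-np.sin(a)],[np.sin(a),np.cos(a)]]),P[:,2]]*1e3
w=hsv(im)[v,u].astype(int)
white=(w[:,1]<60)&(w[:,2]>60)
b=white&(abs(Q[:,0])<35)&(abs(Q[:,1]+32)<38)&(Q[:,2]>178)&(Q[:,2]<196)
print("plate",b.sum(),rect(Q[b]),np.percentile(Q[b],[1,50,99],axis=0).round(1))
for y in (-60,-50,-15,-5):
    r=b&(abs(Q[:,1]-y)<3);l=(Q[:,2]<54)&(Q[:,2]>42)&(abs(Q[:,1]-y)<3)&(abs(Q[:,0])<40)
    print(y,"plate xmin",np.percentile(Q[r,0],2).round(1),"pocket xmin",np.percentile(Q[l,0],2).round(1) if l.any() else "")
for x in (-18,-15,-10):
    r=b&(abs(Q[:,0]-x)<2);l=(Q[:,2]<54)&(Q[:,2]>42)&(abs(Q[:,0]-x)<2)&(abs(Q[:,1])<90)
    print(x,np.percentile(Q[r,1],[1,99]).round(1) if r.any() else "",np.percentile(Q[l,1],[1,99]).round(1) if l.any() else "")
```

```text
t 15.72 tcp [ 0.6405 -0.0089  0.199 ] yaw -170.63 F [ 0.2  0.  -1. ] gap 0.172 ff 58.9
plate 4537 (array([ -0.6679, -33.1199]), array([65.9028, 43.2641]), 89.41) [[-21.9 -65.2 178.5]
 [-13.9 -33.  186.8]
 [ 14.7  -1.  195. ]]
-60 plate xmin -21.9 pocket xmin -21.1
-50 plate xmin -21.9 pocket xmin -20.9
-15 plate xmin -21.6 pocket xmin -21.1
-5 plate xmin -21.5 pocket xmin -22.0
-18 [-64.6  -1.4] [-67.7   2.2]
-15 [-64.9  -1. ] [-67.7   2.2]
-10 [-64.8  -1.1] [-67.6   1.6]
```

Emit:
play_rows --targets '[{"grip":255,"x":-0.1,"y":0.05,"z":3,"twist":0},{"grip":255,"x":-0.1,"y":0.05,"z":6,"twist":0},{"grip":255,"x":-0.1,"y":0.05,"z":8.5,"twist":0},{"grip":255,"x":-0.1,"y":0.05,"z":9.8,"twist":0},{"grip":255,"x":-0.1,"y":0.05,"z":10.2,"twist":0},{"grip":255,"x":-0.1,"y":0.05,"z":10.5,"twist":0},{"grip":255,"x":-0.1,"y":0.05,"z":10.8,"twist":0},{"grip":255,"x":-0.1,"y":0.05,"z":11.1,"twist":0},{"grip":255,"x":-0.1,"y":0.05,"z":11.3,"twist":0},{"grip":255,"x":-0.1,"y":0.05,"z":11.3,"twist":0}]'

```text
time_s: 16.6
tcp_pos: [0.6426, -0.0079, 0.091]
orientation: [-0.082, 0.997, -0.001, 0.002]
wrist_force: [-14.7, -1.9, 30.2]
finger_gap: 0.172
finger_force: 63.5
```

Contact at the pocket mouth: 30 N up and −14.7 N in x, so the block's back edge is catching. I back up and shift toward −x.

Emit:
play_rows --targets '[{"grip":255,"x":0,"y":0,"z":-0.8,"twist":0},{"grip":255,"x":0.15,"y":0,"z":-1.0,"twist":0},{"grip":255,"x":0.15,"y":0,"z":-1.0,"twist":0},{"grip":255,"x":0.15,"y":0,"z":-1.0,"twist":0}]'

```text
time_s: 16.93
tcp_pos: [0.6402, -0.0077, 0.0965]
orientation: [-0.082, 0.997, -0.0, 0.0]
wrist_force: [0.3, 0.7, -1.2]
finger_gap: 0.169
finger_force: 59.0
```

```bash
python3 -c "
from h import *
to(cw(.1,-32.4,86))"
```

```text
t 16.93 tcp [ 0.6402 -0.0077  0.0965] yaw -170.59 F [ 0.3  0.7 -1.2] gap 0.169 ff 59.0
world [ 0.6404 -0.0084  0.086 ] -> tool cm [-0.01 -0.08  1.05]
```

Emit:
play_rows --targets '[{"grip":255,"x":0,"y":-0.06,"z":0.2,"twist":0},{"grip":255,"x":0,"y":-0.06,"z":0.4,"twist":0},{"grip":255,"x":0,"y":-0.06,"z":0.6,"twist":0},{"grip":255,"x":0,"y":-0.06,"z":0.75,"twist":0},{"grip":255,"x":0,"y":-0.06,"z":0.9,"twist":0},{"grip":255,"x":0,"y":-0.06,"z":0.9,"twist":0}]'

```text
time_s: 17.43
tcp_pos: [0.64, -0.0082, 0.0867]
orientation: [-0.082, 0.997, 0.0, -0.0]
wrist_force: [-0.1, -0.9, -0.2]
finger_gap: 0.17
finger_force: 58.9
```

No force at 5 mm below the nest top, so the block is entering. I go on down.

Emit:
play_rows --targets '[{"grip":255,"x":0,"y":0,"z":0.2,"twist":0},{"grip":255,"x":0,"y":0,"z":0.4,"twist":0},{"grip":255,"x":0,"y":0,"z":0.6,"twist":0},{"grip":255,"x":0,"y":0,"z":0.75,"twist":0},{"grip":255,"x":0,"y":0,"z":0.85,"twist":0},{"grip":255,"x":0,"y":0,"z":0.92,"twist":0},{"grip":255,"x":0,"y":0,"z":0.92,"twist":0}]'

```text
time_s: 18.02
tcp_pos: [0.6401, -0.0083, 0.0779]
orientation: [-0.082, 0.997, 0.0, -0.0]
wrist_force: [0.4, 0.2, -1.6]
finger_gap: 0.173
finger_force: 59.0
```

Emit:
play_rows --targets '[{"grip":255,"x":0,"y":0,"z":0.05,"twist":0},{"grip":255,"x":0,"y":0,"z":0.05,"twist":0},{"grip":150,"x":0,"y":0,"z":0.05,"twist":0},{"grip":150,"x":0,"y":0,"z":0.0,"twist":0},{"grip":150,"x":0,"y":0,"z":0,"twist":0},{"grip":150,"x":0,"y":0,"z":0,"twist":0},{"grip":150,"x":0,"y":0,"z":-1,"twist":0},{"grip":150,"x":0,"y":0,"z":-4,"twist":0},{"grip":150,"x":0,"y":0,"z":-8,"twist":0},{"grip":150,"x":3,"y":0,"z":-12,"twist":0},{"grip":150,"x":7,"y":0,"z":-14,"twist":0},{"grip":150,"x":10,"y":0,"z":-14,"twist":0},{"grip":150,"x":10,"y":-4,"z":-14,"twist":0},{"grip":150,"x":10,"y":-8,"z":-14,"twist":0},{"grip":150,"x":10,"y":-12,"z":-14,"twist":0},{"grip":150,"x":10,"y":-16,"z":-14,"twist":0},{"grip":150,"x":10,"y":-20,"z":-14,"twist":0},{"grip":150,"x":10,"y":-20,"z":-14,"twist":0},{"grip":150,"x":10,"y":-20,"z":-14,"twist":0}]'

```text
time_s: 19.6
tcp_pos: [0.5741, -0.2237, 0.2185]
orientation: [-0.081, 0.997, -0.0, 0.0]
wrist_force: [0.1, 1.1, 0.7]
finger_gap: 0.415
finger_force: 0.0
```

Run:
```python
from h import *
st();im,dp=vision.capture("scene")
P,u,v=cloud("scene",dp)
a=np.deg2rad(YAW);Q=np.c_[(P[:,:2]-C)@np.array([[np.cos(a),-np.sin(a)],[np.sin(a),np.cos(a)]]),P[:,2]]*1e3
w=hsv(im)[v,u].astype(int);b=(w[:,1]<80)&(w[:,2]>80)&(abs(Q[:,0])<40)&(abs(Q[:,1]+32)<45)&(Q[:,2]>45)
for lo,hi in((60,72),(82,94)):
    s=b&(Q[:,2]>lo)&(Q[:,2]<hi);print(s.sum(),np.median(Q[s,2]).round(1),rect(Q[s]))
    A=np.c_[Q[s,:2],np.ones(s.sum())];print("tilt",np.linalg.lstsq(A,Q[s,2],rcond=None)[0][:2].round(3))
l=(Q[:,0]>70)&(Q[:,0]<150)&(abs(Q[:,1])<120)&(Q[:,2]>110)&(w[:,0]>100)&(w[:,0]<130)&(w[:,1]>100)
print("lid slope x/z",np.polyfit(Q[l,2],Q[l,0],1))
cv2.imwrite("pics/m.png",cv2.resize(im[100:300,120:360],(720,600))[:,:,::-1])
```

```text
t 19.6 tcp [ 0.5741 -0.2237  0.2185] yaw -170.75 F [0.1 1.1 0.7] gap 0.415 ff 0.0
247 67.3 (array([  2.3388, -30.7538]), array([48.7477, 70.3337]), 2.79)
tilt [ 0.007 -0.004]
75 88.3 (array([  1.5698, -32.4668]), array([18.7025, 35.1769]), 85.58)
tilt [-0.005  0.069]
lid slope x/z [ 0.31429707 45.01493162]
```

View pics/m.png

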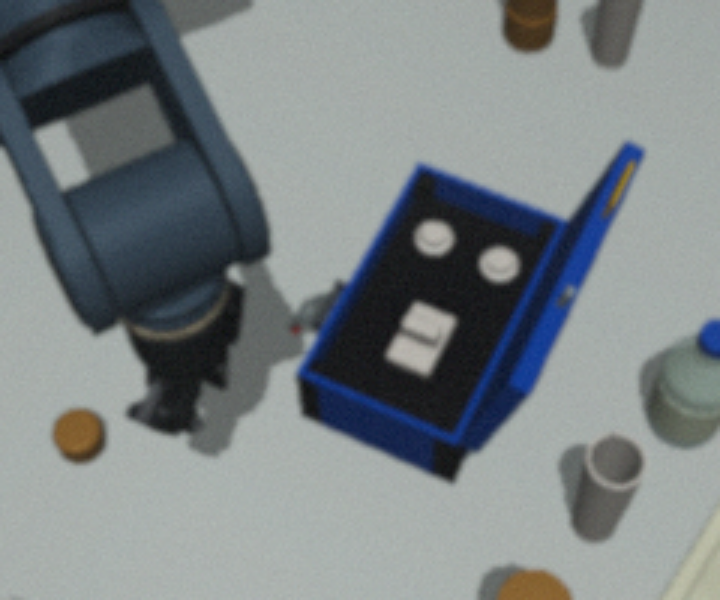

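The scene view shows the block seated flat in the nest (420,338): plate top ≈66 mm, rib top 88 mm. The lid is leaning back, the hasp is down (318,310), and the cap and the left-hand pieces are untouched. The arm is clear, so I hand in.

```bash
python3 -c "
from h import *
print(job.hand_in())"
```

```text
the job is handed in; nothing more can be done
None
```

I handed the job in at about 20 s of the 72 s allowed, with no verdict returned: the hasp is folded to its stop, the lid stays open by itself, the block sits flat and home in the pocket, and the arm touches nothing.

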